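Dock the disc carrier and hold the dry box open

ROBOT

A 6-joint arm with a two-finger parallel gripper is mounted at the origin on a cart in front of the work surface, level with it; the furniture and walls round the work are solid. World frame = base frame: x ahead of the robot, y to its left, z up, the work surface at z = 0. Lengths are in m, angles in rad, forces in N, time in s.
With the tool pointing down it reaches from about 0.3 to 0.875 m from the base axis. Payload 6.4 kg.
Tool frame: the origin (TCP) lies at the very end of the fingers, on their centre line; the grasp point (between the pads) lies 19 mm behind it (ctrl.hold_point_z is the distance from the TCP to the grasp point, in m); y points along the fingers, x is the direction in which the jaws open and shut, and the axes are right-handed (so a half turn about y gives the same grasp; the last joint's range is limited). The gripper opens to 85 mm and grips with 20 to 120 N. Pads are 22 mm wide; open, the fingers measure 114 mm over their backs; the gripper's body (76 mm by 85 mm) begins 54 mm behind the grasp point. The pads swing forward as they close: fully open they stand 13 mm farther back than shut.
Start: joints at [-1.326, 0.181, 1.607, -0, 1.354, -0.206], TCP at [0.251, -0.518, 0.196] pointing down, gripper open.
Joint ranges: [-2.99, 2.99], [-0.89, 2.07], [0.3, 2.58], [-1.14, 4.28], [0, 2.63], [-3.12, 3.12]. Speed limits (rad/s): [2.57, 2.57, 3.01, 3.14, 3.14, 3.14].

INTERFACE

Orientations are given as a unit quaternion [w, x, y, z].
In Python, from bench import ctrl, imaging gives the robot as it stands.
- The arm moves only by the shell command python3 -m jog 'ROWS'. ROWS is JSON, a list of rows, each a list of 3 entries, a list of its own where there are three numbers: the shift along the tool's x, y, z in cm, then the turn, a rotation vector about the tool's x, y, z in rad, then the finger opening in cm, from 0 to 8.54. A call has 1 to 12 rows; each row shifts and turns the pose as measured when the row begins, along the tool's axes as they then stand; what a row does not reach is not made up. A row lasts 1/12 s, in which the tool goes at most 41.7 mm and 7.16 degrees, less where a joint would pass 70% of its speed; a pose out of reach is approached as far as the arm can. A call is refused whole if a number of a shift passes 4.17 or a number of a turn 0.125, either way. A call with a gripper value outside its range is refused whole. The fingers move at their own pace and stop on an object; the grip force is fixed at half the most. Time passes only in rows, so rows that do not move let the fingers close. It gives the time, the measured TCP pose, the force and the opening at its end, in the units of the state.
- ctrl.get_obs(): the state, without advancing time (a new reading comes with each control period).
- imaging.camera(name): name is "side" or "top" or "wrist"; returns a dict with "frame" (420x560x3 uint8, red, green, blue), "depth" (420x560 float32, m along the optical axis (not along the pixel's ray), 0 where there is no reading), "K" (3x3 intrinsics, pixels), "k1" (the pictures are not rectified: a ray, as slopes to the right and down, at radius r is drawn at 1 + k1 r^2 times it, then the intrinsics apply), "R" (3x3) and "t" (3): a world point X has camera coordinates R X + t. Camera axes: x right, y down, z forward; pixel columns grow to the right and rows downward; lengths in m; the calibration is good to about 2 mm. A picture is of the moment at which its call begins.
- ctrl.hand_in(): hands the job in, once; it reports no verdict.
The state is a dict: "time_s": time; "q": joint angles; "dq": joint speeds; "joint_efforts": joint torques, N m; "eef_pos": TCP position; "eef_rot": TCP orientation; "wrist_force": force on the tool from outside, world axes, zero at the start; "torque": the same for the moment, N m; "opening": opening from 0.0 (shut) to 1.0 (fully open).
Only numpy, scipy, OpenCV 4.12 (cv2) and the standard library are available. Lean on these libraries where they do the work, as an engineer would, in place of code of your own. Each camera call takes 0.05 s, during which the arm holds its last target. There are 200 camera calls.

TASK

Set the empty disc carrier gently on the two pins of the dry box's side ledge so that it lies flush, and let go of it. Then, before touching the latch, tug the lid up by its bar handle to learn if the latch has caught; if it has, give the round latch knob a quarter turn clockwise and try again. Raise the lid about 35 degrees by the handle and finish still holding it open there, so that I can lift the discs across; leave the other things on the bench where they are.

Things in the scene. Friction and masses are not known exactly. Their poses are not given: they have to be found in the camera images.
- dry_box: Low dark grey box with aluminium lid, 210 (x) x 260 (y) mm, lid top 101 mm above the bench; fixed. Origin on the bench under the box's centre; x points from the front (handle side) to the hinge, y to the left seen from the front, z up. On its right (-y) side a fixed ledge, 170 x 134 mm, with two upright pins. The lid has a clear window behind an opaque front band; six valve discs lie inside.
- dock (a point): Point on the ledge's top face midway between the two pins, 210 mm to the right (-y) of the box's centre and 30 mm above the bench; axes as the box. The carrier's origin belongs here, its long (x) side along the box's x either way round. The box's side wall and lid edge (101 mm high) stand 78 mm from this point.
- pin_front (a point): Tip of the front pin, 60 mm in front (-x) of dock. Both pins are 10 mm in diameter, rise 20 mm above the ledge and taper over their upper 7 mm.
- pin_back (a point): Tip of the back pin, 60 mm behind (+x) dock; the same as the front pin.
- carrier: Loose empty aluminium plate, 150 (x) x 100 (y) x 8 mm, 0.20 to 0.35 kg, with six shallow round pockets, two through holes of 12.4 mm at x = -60 and +60 mm on its middle line, and a bail handle. Origin: centre of its underside; x along the long side, z up. It lies flat on the bench to the right of the box.
- carrier_grip (a point): Middle of the carrier's handle bar: a round bar of 10 mm diameter along the carrier's x, 62 mm of it straight, its axis 45 mm above the plate's underside (32 mm free below it). Axes as the carrier.
- lid (a joint): Opening angle of the lid, rad: 0 closed, grows as the front edge rises, stop at 1.2. Turns on the hinge line at lid_hinge; the lid weighs about 0.7 kg in all and falls shut when let go. With the latch caught it has a little play, about 0.015 rad (3 mm at the handle), and then stops hard; with the latch free it rises with about 4 N.
- lid_hinge (a point): Point on the hinge line (which runs along the box's y) in the middle of the box's back edge, 94 mm above the bench; does not move with the lid. Axes as the box.
- lid_bar: The lid's handle, a round steel bar of 10 mm diameter along y, 100 mm long, 88 mm of it straight; origin at the middle of the bar, on its axis, 34 mm above the lid's top face (29 mm free below it). Lid closed: 193 mm in front of and 41 mm above lid_hinge, 45 mm to the right of the box's middle. Axes as the box with the lid closed; moves with the lid.
- knob (a point): Centre of the latch knob, at the height to grip: a plain round black ridged knob, 30 mm in diameter, upright on the lid, its gripping part 6 to 28 mm above the lid's top face. This point is 17 mm above the lid, 80 mm left (+y) of the box's middle and, lid closed, 167 mm in front of lid_hinge. Moves with the lid, does not turn with the knob.
- knob_rim (a point): A point on the knob's top edge, 15 mm from its axis; turns with it. The knob turns a double-ended bar hidden under the lid, which catches under a keeper or not. 1.2 to 1.6 rad clockwise (from above) frees a caught bar; the same turn may catch a free one. Friction about 0.06 N m, no stops; it stays where left.
- cylinder: Bystander: plain black cylinder, 44 mm in diameter, 91 mm high, standing behind and to the right of the ledge. Origin at the centre of its underside.
- fluid_jar: Bystander: small brown jar with a black cap, 46 mm in diameter, 71 mm high, left of the box. Origin at the centre of its underside.
- valve_disc: Bystander: flat round valve disc, 27 mm in diameter, 10 mm high, lying left of the box's front. Origin at the centre of its underside.

How it is judged:
On the way, in this order (a step that is already met when the one before it is completed fails the run):
1. the carrier lies flush on the ledge over both pins, let go (horizontal distance between carrier and dock below 0.003 m and z of carrier in the frame of dock between -0.002 and 0.002 m and angle between the x axis of carrier and the x axis of dry_box, either way round below 0.05 rad and angle between carrier's own z axis and vertical below 0.03 rad and contact force between the fingers and carrier below 0.1 N), for 0.2 s.
2. the lid is tugged up by its handle, at least through its play, with the latch knob not yet turned (value of joint lid above 0.008 rad and distance of knob_rim from where it was at the start of the episode below 0.008 m and contact force between the fingers and lid_bar above 0.5 N), for 0.02 s.
3. the lid is raised (value of joint lid above 0.4 rad), for 0.2 s.
At the end, for the whole second after the job is handed in: The lid stands still between 0.40 and 0.85 rad (23 to 49 degrees) open, held by the fingers at its bar handle (contact force over 1 N), and the carrier lies flush on the ledge over both pins (within 3 mm sideways, 2 mm in height, 0.05 rad in direction), untouched (all of step 1 and value of joint lid between 0.4 and 0.85 rad and velocity of joint lid between -0.1 and 0.1 rad/s and contact force between the fingers and lid_bar above 1 N); the arm keeps its last pose, push and grip.
It fails at once if the carrier is dropped or rammed onto the pins (horizontal distance between carrier and dock below 0.03 m and z of carrier in the frame of dock below 0.03 m and linear speed of carrier above 0.4 m/s).
It fails at once if a bystander is pushed away (distance of any of cylinder, fluid_jar, valve_disc from where it was at the start of the episode above 0.02 m).
It also fails if it takes over 72 s, if anything falls off the work surface, if the arm or the gripper's body presses on something with over 40 N, if the wrist force passes 120 N, or if a joint passes its speed limit or range.

## Working session

There is one attempt and no reset: what is moved stays moved. The work goes in short steps, Python scripts to look and compute and a shell command to move; the robot and the scene stay as the last step left them, time stands still between calls to the robot, and variables do not carry over. Pictures are saved under pics/ and viewed, about 8 in all and at most 12, crops included, and the job is handed in when it is done.

```bash
mkdir -p pics; ls
python3 - <<'E'
from bench import ctrl, imaging
import cv2, numpy as np
ims=[]
for n in ["top","side"]:
    c=imaging.camera(n); np.savez(f"pics/{n}0.npz",**c)
    cv2.imwrite(f"pics/{n}0.png",c["frame"][:,:,::-1])
    print(n,c["K"].tolist(),c["k1"],c["R"].round(4).tolist(),c["t"].round(4).tolist(),(c["depth"]>0).mean())
print(ctrl.get_obs(),ctrl.hold_point_z)
E
```

```text
pics
top [[391.29821914009364, 0.0, 276.7844439947747], [0.0, 391.29821914009364, 215.76968585430393], [0.0, 0.0, 1.0]] -0.04548091559860042 [[0.0228, -0.9995, 0.0212], [-0.9978, -0.024, -0.0611], [0.0616, -0.0197, -0.9979]] [-0.0547, 0.5652, 1.1219] 0.9958375850340137
side [[475.33587322504167, 0.0, 270.23432514255444], [0.0, 475.33587322504167, 214.80887318647686], [0.0, 0.0, 1.0]] -0.133586602262702 [[-0.9744, -0.2245, 0.012], [-0.162, 0.6639, -0.7301], [0.1559, -0.7133, -0.6833]] [0.5433, 0.1813, 1.3526] 0.9962074829931973
{'time_s': 0.1, 'q': array([-1.32628646e+00,  1.81477118e-01,  1.60790442e+00,  1.46699085e-05,
        1.35382713e+00, -2.06298117e-01]), 'dq': array([ 0.00175811, -0.00100471, -0.00334473, -0.00168764, -0.00079158,
       -0.00114465]), 'joint_efforts': array([ 9.04454937e-04, -4.45875120e+01, -3.52235270e+01, -2.94288975e-04,
        4.14193841e-03,  3.90625388e-06]), 'eef_pos': array([ 0.25040666, -0.51699063,  0.19507021]), 'eef_rot': array([ 0.59950109, -0.59870137,  0.37601083, -0.37519456]), 'wrist_force': array([ 0.61206035, -0.16695203,  0.00172009]), 'torque': array([ 0.00969914, -0.01289817, -0.02911944]), 'opening': 1.0011839306817303} 0.0187
```

View pics/top0.png

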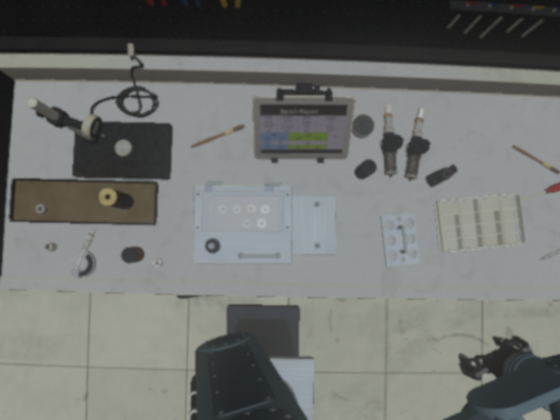

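View pics/side0.png

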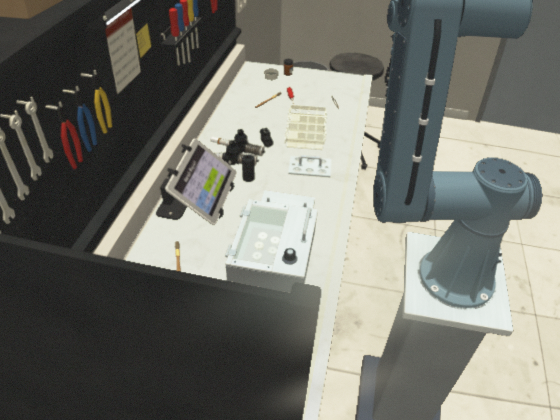

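The top view shows the box at (243,224), the ledge with pins at about (317,203) and (317,246), the bar at about (240–281,256), the knob at (212,245) and the carrier at about (402,240). The side view confirms this layout.

```bash
cat > h.py <<'E'
import numpy as np, cv2
def cast(c,px,z):
    px=np.atleast_2d(np.array(px,float)); K=c["K"]
    d=(px-[K[0,2],K[1,2]])/[K[0,0],K[1,1]]; s=d.copy()
    for _ in range(10): s=d/(1+float(c["k1"])*(s**2).sum(1,keepdims=True))
    D=np.c_[s,np.ones(len(s))]@c["R"]; o=-c["R"].T@c["t"]
    return o+D*((z-o[2])/D[:,2])[:,None]
def proj(c,P):
    P=np.atleast_2d(P)@c["R"].T+c["t"]; s=P[:,:2]/P[:,2:]
    s=s*(1+float(c["k1"])*(s**2).sum(1,keepdims=True))
    return s*[c["K"][0,0],c["K"][1,1]]+[c["K"][0,2],c["K"][1,2]]
E
python3 - <<'E'
from h import *
c=dict(np.load("pics/top0.npz"))
print("pins",cast(c,[(317,203),(317,246)],.05).round(4).tolist())
print("bar",cast(c,[(240,256.5),(281,256)],.135).round(4).tolist())
print("knob",cast(c,[(212,245)],.129).round(4).tolist())
print("carrierbar",cast(c,[(404,226),(404,254)],.05).round(4).tolist())
print("boxcorners",cast(c,[(194,186),(291,185),(291,263),(194,262)],.101).round(4).tolist())
f=c["frame"][:,:,::-1]
cv2.imwrite("pics/crop.png",np.hstack([cv2.resize(f[180:270,185:300],None,fx=3.4,fy=3.4,interpolation=2),cv2.resize(f[180:270,300:430],None,fx=3.1,fy=3.4,interpolation=2)]))
E
```

```text
pins [[0.6034, -0.1543, 0.05], [0.4815, -0.1563, 0.05]]
bar [[0.451, 0.0539, 0.135], [0.4546, -0.0524, 0.135]]
knob [[0.4789, 0.1282, 0.129]]
carrierbar [[0.5438, -0.4052, 0.05], [0.464, -0.4056, 0.05]]
boxcorners [[0.6365, 0.1861, 0.101], [0.6458, -0.0765, 0.101], [0.4351, -0.0808, 0.101], [0.4319, 0.1789, 0.101]]
```

View pics/crop.png

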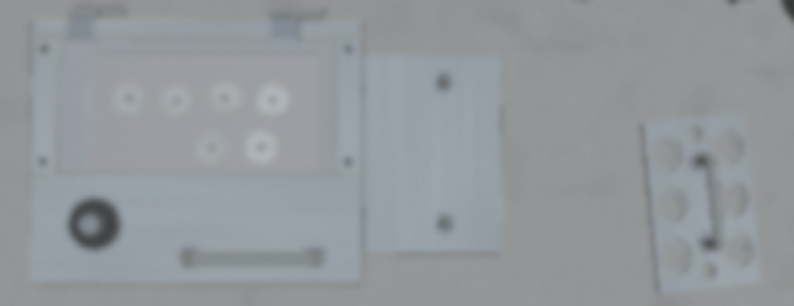

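Run:
```python
from h import *
from bench import ctrl, imaging
from scipy.spatial.transform import Rotation as R
c=dict(np.load("pics/top0.npz"))
h=cast(c,[(398.7,218.8),(402.9,259.7)],.008);b=cast(c,[(400.3,227),(403.2,251.8)],.045)
for n,v in (("holes",h),("bar",b)): print(n,v.round(4).tolist(),v.mean(0).round(4),"yaw",np.arctan2(*(v[0]-v[1])[[1,0]]).round(3))
o=ctrl.get_obs();q=o["eef_rot"];print(R.from_quat(q[[1,2,3,0]]).as_matrix().round(3))
```

```text
holes [[0.5666, -0.4038, 0.008], [0.4459, -0.417, 0.008]] [ 0.5062 -0.4104  0.008 ] yaw 0.109
bar [[0.5409, -0.3962, 0.045], [0.47, -0.4049, 0.045]] [ 0.5054 -0.4006  0.045 ] yaw 0.124
[[ 0.436 -0.     0.9  ]
 [-0.9    0.002  0.436]
 [-0.002 -1.     0.   ]]
```

```bash
cat >> h.py <<'E'
from bench import ctrl, imaging
from scipy.spatial.transform import Rotation as Rot
def pose():
    o=ctrl.get_obs(); return o["eef_pos"], Rot.from_quat(o["eef_rot"][[1,2,3,0]]).as_matrix(), o
def plan(p,R):
    p0,R0,o=pose(); print("turn rotvec(tool now)",Rot.from_matrix(R0.T@R).as_rotvec().round(3),
     "| shift now axes cm",(R0.T@(np.array(p)-p0)*100).round(2),"| final axes",(R.T@(np.array(p)-p0)*100).round(2))
def down(yaw):  # tool z horizontal at yaw, y down
    z=np.array([np.cos(yaw),np.sin(yaw),0]);y=np.array([0,0,-1.]);return np.c_[np.cross(y,z),y,z]
E
python3 -m jog '[[[0,0,0],[0,0.112,0],8.54],[[0,0,0],[0,0.112,0],8.54],[[0,0,0],[0,0.112,0],8.54]]'
python3 -c "
from h import *
plan([.5055,-.403,.19],down(.115))"
```

```text
time_s: 0.35
eef_pos: [0.2501, -0.5159, 0.1934]
eef_rot: [0.526, -0.525, 0.475, -0.472]
wrist_force: [0.0, -0.9, -0.1]
opening: 0.999
turn rotvec(tool now) [ 0.001 -0.01  -0.005] | shift now axes cm [-8.55  0.37 26.58] | final axes [-8.28  0.34 26.66]
```

```bash
python3 -m jog '[[[-0.8,0,2.5],[0,0,0],8.54],[[-0.8,0,2.5],[0,0,0],8.54],[[-0.8,0,2.5],[0,0,0],8.54],[[-0.8,0,2.5],[0,0,0],8.54],[[-0.8,0,2.5],[0,0,0],8.54],[[-0.8,0,2.5],[0,0,0],8.54],[[-0.8,0,2.5],[0,0,0],8.54],[[-0.8,0,2.5],[0,0,0],8.54],[[-0.8,0,2.5],[0,0,0],8.54],[[-0.8,0,2.5],[0,0,0],8.54],[[0,0,0],[0,0,0],8.54],[[0,0,0],[0,0,0],8.54]]'
python3 - <<'E'
from h import *
plan([.5055,-.403,.19],down(.115))
c=imaging.camera("wrist");np.savez("pics/w1.npz",**c);cv2.imwrite("pics/w1.png",c["frame"][:,:,::-1])
print(c["K"],c["k1"],c["R"].round(3),(-c["R"].T@c["t"]).round(3))
E
```

```text
time_s: 1.35
eef_pos: [0.4989, -0.4042, 0.1861]
eef_rot: [0.525, -0.521, 0.482, -0.471]
wrist_force: [0.0, -0.5, -0.0]
opening: 1.002
turn rotvec(tool now) [ 0.006 -0.022 -0.015] | shift now axes cm [-0.07 -0.4   0.67] | final axes [-0.04 -0.39  0.67]
[[316.9788143    0.         272.32196514]
 [  0.         316.9788143  211.16535702]
 [  0.           0.           1.        ]] -0.06778927570573369 [[ 0.091 -0.996 -0.014]
 [-0.96  -0.091  0.265]
 [-0.265 -0.01  -0.964]] [ 0.566 -0.4    0.364]
```

View pics/w1.png

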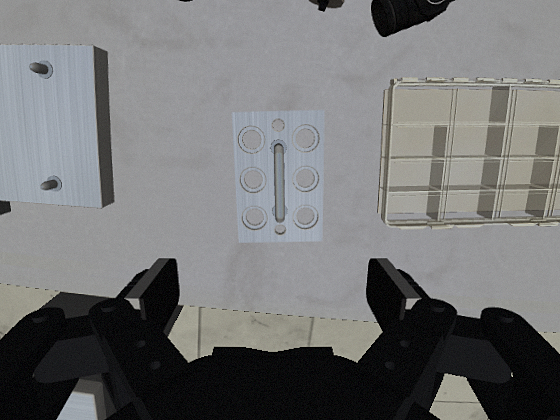

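Run:
```python
from h import *
c=dict(np.load("pics/w1.npz"))
for n,p,z in (("holes",[(278,125),(280,229)],.008),("bar",[(279,147),(279,218)],.047),("pintip",[(33.5,67),(43,186)],.049),("pinbase",[(46,70),(56,183.5)],.031)):
    v=cast(c,p,z);print(n,v.round(4).tolist(),v.mean(0).round(4),"yaw",np.arctan2(*(v[0]-v[1])[[1,0]]).round(3),np.linalg.norm(v[0]-v[1]).round(4))
    m=v.mean(0)
plan([.505,-.403,.026],down(.11))
f=c["frame"][:,:,::-1]
cv2.imwrite("pics/w1c.png",np.hstack([cv2.resize(f[40:220,0:90],None,fx=3.3,fy=3.3,interpolation=2),cv2.resize(f[100:250,225:335],None,fx=3.96,fy=3.96,interpolation=2)[:594]]))
```

```text
holes [[0.5652, -0.4013, 0.008], [0.4468, -0.415, 0.008]] [ 0.506  -0.4081  0.008 ] yaw 0.115 0.1191
bar [[0.5443, -0.4041, 0.047], [0.4718, -0.4111, 0.047]] [ 0.5081 -0.4076  0.047 ] yaw 0.096 0.0729
pintip [[0.6024, -0.158, 0.049], [0.4836, -0.1591, 0.049]] [ 0.543  -0.1585  0.049 ] yaw 0.009 0.1188
pinbase [[0.602, -0.1581, 0.031], [0.4831, -0.1613, 0.031]] [ 0.5426 -0.1597  0.031 ] yaw 0.027 0.119
turn rotvec(tool now) [ 0.006 -0.017 -0.016] | shift now axes cm [ 0.21 15.99  0.73] | final axes [-0.03 16.    0.63]
```

View pics/w1c.png

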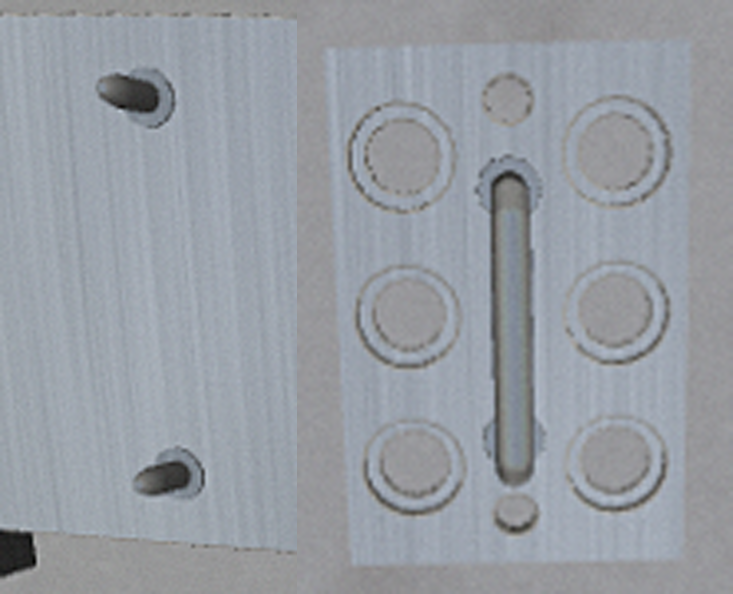

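The carrier bar runs from (279,147) to (279,218) in the wrist view, with holes at (278,125) and (280,229). The pin tips are at about (33,67) and (43,186). Next is the descent to the bar.

```bash
python3 -m jog '[[[0.2,0,0.4],[0.006,-0.017,-0.016],8.54],[[0.2,2,0.3],[0,0,0],8.54],[[0,2.5,0],[0,0,0],8.54],[[0,2.5,0],[0,0,0],8.54],[[0,2.5,0],[0,0,0],8.54],[[0,2,0],[0,0,0],8.54],[[0,0,0],[0,0,0],8.54]]'
python3 -c "
from h import *
plan([.5065,-.4078,.0265],down(.11))"
```

```text
time_s: 1.98
eef_pos: [0.503, -0.4143, 0.0697]
eef_rot: [-0.525, 0.528, -0.468, 0.476]
wrist_force: [-0.6, 0.2, -0.4]
opening: 0.999
turn rotvec(tool now) [-0.004 -0.001  0.011] | shift now axes cm [-0.66  4.32  0.4 ] | final axes [-0.61  4.32  0.42]
```

```bash
python3 -m jog '[[[-0.6,1.5,0.4],[0,0,0.01],8.54],[[0,1.5,0],[0,0,0],8.54],[[0,1.3,0],[0,0,0],8.54],[[0,0,0],[0,0,0],8.54]]'
python3 -c "
from h import *
plan([.5065,-.4078,.0265],down(.11))"
```

```text
time_s: 2.32
eef_pos: [0.5047, -0.4115, 0.028]
eef_rot: [0.526, -0.525, 0.47, -0.475]
wrist_force: [-0.3, 0.4, -1.0]
opening: 1.001
turn rotvec(tool now) [-0.006 -0.004  0.004] | shift now axes cm [-0.35  0.15  0.22] | final axes [-0.35  0.15  0.22]
```

```bash
python3 -m jog '[[[-0.35,0.15,0.2],[0,0,0],8.54],[[0,0,0],[0,0,0],8.54],[[0,0,0],[0,0,0],0],[[0,0,0],[0,0,0],0],[[0,0,0],[0,0,0],0],[[0,0,0],[0,0,0],0],[[0,0,0],[0,0,0],0],[[0,0,0],[0,0,0],0],[[0,0,0],[0,0,0],0],[[0,0,0],[0,0,0],0]]'
python3 -c "
from h import *
plan([.543,-.1585,.15],down(.015))"
```

```text
time_s: 3.15
eef_pos: [0.5086, -0.4114, 0.0333]
eef_rot: [-0.526, 0.526, -0.467, 0.479]
wrist_force: [-0.3, -0.5, -0.8]
opening: 0.003
turn rotvec(tool now) [-0.011  0.091  0.012] | shift now axes cm [-24.64 -11.92   6.22] | final axes [-25.24 -11.67   3.82]
```

Run:
```python
from h import *
c=imaging.camera("wrist");np.savez("pics/w2.npz",**c);cv2.imwrite("pics/w2.png",c["frame"][:,:,::-1])
print(pose())
```

```text
(array([ 0.5086071 , -0.41143036,  0.03323469]), array([[ 0.10542976,  0.01198438,  0.99435453],
       [-0.99434589, -0.01148111,  0.10556721],
       [ 0.01268145, -0.99986227,  0.01070617]]), {'time_s': 3.2, 'q': array([-0.86212083,  0.51551119,  1.52035801,  0.00183535,  1.08920684,
        0.60213634]), 'dq': array([ 0.00111804,  0.00244171,  0.00185981, -0.00013373, -0.00117615,
       -0.0009294 ]), 'joint_efforts': array([-7.60885869e-04, -5.61770368e+01, -3.06322932e+01,  5.54222221e-03,
       -7.06282910e-02, -9.29315615e-05]), 'eef_pos': array([ 0.5086071 , -0.41143036,  0.03323469]), 'eef_rot': array([-0.5255128 ,  0.52588133, -0.46700722,  0.47873728]), 'wrist_force': array([-1.12177207,  0.16654541, -0.03332563]), 'torque': array([0.04009948, 0.06163408, 0.00864047]), 'opening': 0.0036093876444287555})
```

View pics/w2.png

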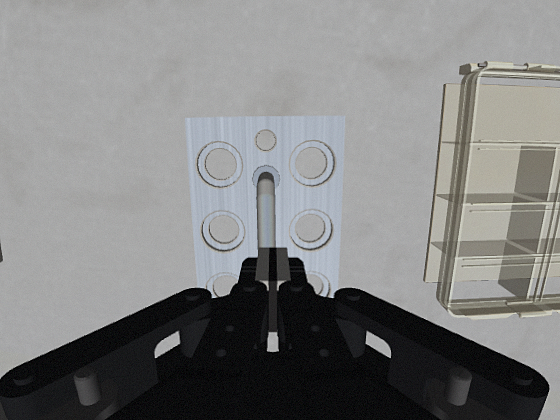

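Run:
```python
from h import *
c=dict(np.load("pics/w2.npz"))
def pt(u,v):
    d=float(c["depth"][v,u]); P=cast(c,[(u,v)],0)[0]; o=-c["R"].T@c["t"]; r=P-o; return (o+r*d/(c["R"]@r)[2]).round(4)
for u,v in [(266,200),(266,225),(266,240),(264,240),(263,252),(270,252),(283,252),(272,262),(265,270),(280,270),(220,230),(272,340),(300,145)]: print(u,v,pt(u,v))
p,R,o=pose(); print("tcp proj",proj(c,p),"grasp",proj(c,p-R[:,1]*.0187))
f=c["frame"][:,:,::-1]
cv2.imwrite("pics/w2c.png",cv2.resize(f[160:360,200:340],None,fx=3,fy=3,interpolation=2))
```

```text
266 200 [ 0.5363 -0.4044  0.0499]
266 225 [ 0.5227 -0.4058  0.0499]
266 240 [ 0.5145 -0.4066  0.0507]
264 240 [ 0.5141 -0.4055  0.0499]
263 252 [ 0.5185 -0.405   0.0785]
270 252 [ 0.5189 -0.4081  0.0787]
283 252 [ 0.5198 -0.4139  0.0796]
272 262 [ 0.5186 -0.4089  0.0889]
265 270 [ 0.5189 -0.406   0.098 ]
280 270 [ 0.519  -0.412   0.0971]
220 230 [ 5.008e-01 -3.753e-01  4.000e-04]
272 340 [ 4.144e-01 -4.209e-01 -1.000e-04]
300 145 [ 0.5646 -0.4236  0.0029]
tcp proj [[273.24273654 240.18764226]] grasp [[273.3785706  252.19182837]]
```

View pics/w2c.png

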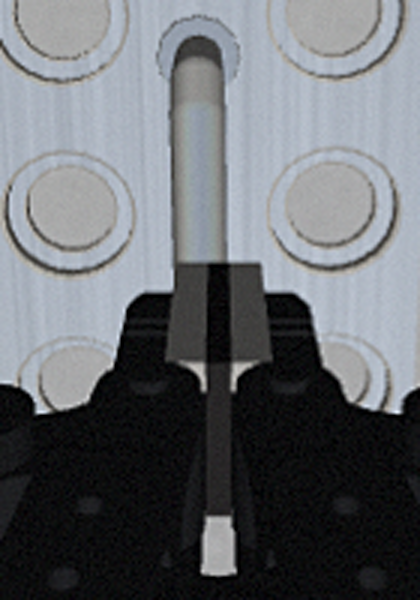

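```bash
python3 -m jog '[[[0,-0.7,0],[0,0,0],0],[[0,-1,0],[0,0,0],0],[[0,-1,0],[0,0,0],0],[[0,0,0],[0,0,0],0],[[0,0,0],[0,0,0],0]]'
python3 - <<'E'
from h import *
c=imaging.camera("wrist");np.savez("pics/w3.npz",**c)
def pt(u,v):
    d=float(c["depth"][v,u]); P=cast(c,[(u,v)],0)[0]; o=-c["R"].T@c["t"]; r=P-o; return (o+r*d/(c["R"]@r)[2]).round(4)
for u,v in [(266,200),(266,225),(300,145),(266,215),(240,180),(290,200)]: print(u,v,pt(u,v))
print([pose()[2][k] for k in ("joint_efforts","wrist_force","opening")])
E
```

```text
time_s: 3.62
eef_pos: [0.5083, -0.4111, 0.0634]
eef_rot: [-0.526, 0.526, -0.467, 0.479]
wrist_force: [-0.8, -1.5, -0.6]
opening: -0.001
266 200 [ 0.5296 -0.4046  0.0509]
266 225 [ 0.5134 -0.4062  0.0506]
300 145 [ 0.5633 -0.4264  0.0031]
266 215 [ 0.5199 -0.4056  0.0506]
240 180 [ 0.5333 -0.3845  0.0075]
290 200 [ 0.5223 -0.4233  0.0094]
[array([-9.95231734e-03, -5.38261163e+01, -3.02527428e+01, -2.09313999e-03,
        6.08256203e-02,  3.03562717e-05]), array([0.11789538, 0.2025271 , 0.28714038]), 0.002578391571828713]
```

Run:
```python
from h import *
for n,tcp in (("w1",[.4989,-.4042,.1861]),("w2",[.5086,-.4114,.0332]),("w3",[.5083,-.4111,.0634])):
    c=dict(np.load(f"pics/{n}.npz")); o=-c["R"].T@c["t"]
    v,u=np.mgrid[0:420,0:560]; uv=np.c_[u.ravel(),v.ravel()]
    P=cast(c,uv,-1)-o; P=o+P*(c["depth"].ravel()/(P@c["R"][2]))[:,None]
    near=(c["depth"].ravel()>0)&(c["depth"].ravel()<.27)
    i=np.where(near)[0]; i=i[np.argsort(P[i,2])[:400]]
    print(n,"cam-tcp",(o-tcp).round(3)); print(P[i[::60]].round(4).tolist(), uv[i[::60]].tolist())
    f=c["frame"].max(2).ravel()<75
    print("dark",[ (uv[j].tolist(),P[j].round(4).tolist()) for j in np.where(f&(abs(uv[:,0]-262)<2)&(uv[:,1]>230)&(uv[:,1]<300))[0][::15]])
```

```text
w1 cam-tcp [0.067 0.004 0.178]
[[0.4979, -0.4476, 0.2335], [0.4882, -0.3625, 0.236], [0.5109, -0.4461, 0.2369], [0.4977, -0.3616, 0.2379], [0.4937, -0.4478, 0.2387], [0.5148, -0.4513, 0.2393], [0.4935, -0.448, 0.24]] [[366, 287], [179, 292], [370, 264], [176, 275], [368, 301], [385, 259], [369, 303]]
dark []
w2 cam-tcp [0.063 0.01  0.179]
[[0.5959, -0.4892, -0.0026], [0.6168, -0.386, -0.0021], [0.6393, -0.2815, -0.002], [0.6561, -0.4455, -0.0019], [0.6264, -0.2871, -0.0018], [0.532, -0.3429, -0.0018], [0.4642, -0.284, -0.0017]] [[403, 108], [250, 55], [87, 3], [352, 0], [95, 25], [176, 181], [95, 264]]
dark [([261, 248], [0.5188, -0.404, 0.0744]), ([261, 253], [0.5187, -0.4041, 0.0803]), ([261, 258], [0.5183, -0.4042, 0.0852]), ([261, 263], [0.5184, -0.4044, 0.0905]), ([261, 268], [0.5186, -0.4044, 0.096]), ([261, 273], [0.5191, -0.4045, 0.1015]), ([261, 278], [0.5188, -0.4046, 0.105]), ([263, 285], [0.5198, -0.4054, 0.1123]), ([263, 290], [0.5189, -0.4055, 0.1143]), ([263, 295], [0.52, -0.4055, 0.1196])]
w3 cam-tcp [0.063 0.01  0.179]
[[0.6515, -0.3005, -0.0028], [0.6428, -0.2828, -0.0021], [0.6124, -0.2179, -0.002], [0.5799, -0.4902, -0.0019], [0.6269, -0.4513, -0.0018], [0.4202, -0.2115, -0.0018], [0.5212, -0.2996, -0.0018]] [[137, 2], [112, 13], [27, 52], [385, 132], [344, 60], [36, 287], [132, 183]]
dark [([261, 248], [0.5183, -0.4037, 0.104]), ([261, 253], [0.5188, -0.4038, 0.1114]), ([261, 258], [0.518, -0.404, 0.1152]), ([261, 263], [0.5177, -0.4041, 0.1199]), ([261, 268], [0.518, -0.4042, 0.1255]), ([261, 273], [0.5188, -0.4042, 0.1316]), ([261, 278], [0.5186, -0.4043, 0.1355]), ([263, 285], [0.5195, -0.4051, 0.1425]), ([263, 290], [0.52, -0.4051, 0.1469]), ([263, 295], [0.5191, -0.4052, 0.1487])]
```

The bar was not gripped. The wrist depth shows that the real finger ends stand about 41 mm above the reported TCP: with the fingers shut they are at z 0.074 while the TCP reads 0.033. So I will plan from the observed finger ends, reopen and go lower in steps.

```bash
python3 -m jog '[[[-0.3,0,0],[0,0,0],8.54],[[0,0,0],[0,0,0],8.54],[[0,0,0],[0,0,0],8.54],[[0,0,0],[0,0,0],8.54],[[0,0,0],[0,0,0],8.54],[[0,1.5,0],[0,0,0],8.54],[[0,1.5,0],[0,0,0],8.54],[[0,1.5,0],[0,0,0],8.54],[[0,1,0],[0,0,0],8.54],[[0,0,0],[0,0,0],8.54]]'
python3 - <<'E'
from h import *
plan([.508,-.408,-.015],down(.11))
c=imaging.camera("wrist");np.savez("pics/w4.npz",**c);cv2.imwrite("pics/w4.png",c["frame"][:,:,::-1])
E
```

```text
time_s: 4.5
eef_pos: [0.5092, -0.409, 0.0066]
eef_rot: [-0.525, 0.526, -0.466, 0.479]
wrist_force: [0.2, -0.2, -0.2]
opening: 0.999
turn rotvec(tool now) [-0.012 -0.004  0.014] | shift now axes cm [-0.14  2.15 -0.13] | final axes [-0.11  2.16 -0.11]
```

View pics/w4.png

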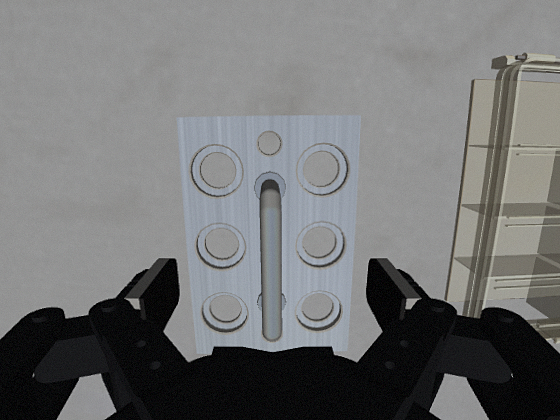

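Six pictures so far (8 counting crops). The open fingers straddle the bar, at about (172,270) and (372,270) with the bar at 271. No contact with the reported TCP at z 0.007, which confirms the offset. I go down another 2.1 cm and close.

```bash
python3 -m jog '[[[-0.1,1,-0.1],[-0.012,0,0.014],8.54],[[0,1,0],[0,0,0],8.54],[[0,0.2,0],[0,0,0],8.54],[[0,0,0],[0,0,0],0],[[0,0,0],[0,0,0],0],[[0,0,0],[0,0,0],0],[[0,0,0],[0,0,0],0],[[0,0,0],[0,0,0],0],[[0,0,0],[0,0,0],0],[[0,0,0],[0,0,0],0],[[0,0,0],[0,0,0],0]]'
python3 -c "
from h import *
plan([.508,-.408,-.015],down(.11))"
```

```text
time_s: 5.47
eef_pos: [0.5108, -0.4108, -0.0105]
eef_rot: [-0.525, 0.526, -0.47, 0.476]
wrist_force: [0.4, -0.0, -2.0]
opening: 0.088
turn rotvec(tool now) [-0.004 -0.004  0.007] | shift now axes cm [-0.31  0.45 -0.25] | final axes [-0.31  0.45 -0.25]
```

```bash
python3 -m jog '[[[0,-0.5,0],[0,0,0],0],[[0,-1.2,0],[0,0,0],0],[[0,-1.5,0],[0,0,0],0],[[0,-1.5,0],[0,0,0],0],[[0,-1.5,0],[0,0,0],0],[[0,-1,0],[0,0,0],0],[[0,0,0],[0,0.05,0],0],[[0,0,0],[0,0.045,0],0],[[0,0,0],[0,0,0],0]]'
python3 -c "
from h import *
c=dict(np.load('pics/top0.npz'));print(cast(c,[(365,169)],.05))
plan([.543,-.1585,.08],down(.015))"
```

```text
time_s: 6.22
eef_pos: [0.5098, -0.4095, 0.0693]
eef_rot: [-0.502, 0.502, -0.496, 0.5]
wrist_force: [0.5, -0.8, -1.8]
opening: 0.092
[[ 0.70502341 -0.29120411  0.05      ]]
turn rotvec(tool now) [-0.004 -0.007  0.005] | shift now axes cm [-25.07  -1.19   3.52] | final axes [-25.05  -1.07   3.7 ]
```

```bash
python3 -m jog '[[[-1.2,0,0.2],[0,0,0],0],[[-2.4,0,0.4],[0,0,0],0],[[-2.4,0,0.4],[0,0,0],0],[[-2.4,0,0.4],[0,0,0],0],[[-2.4,0,0.4],[0,0,0],0],[[-2.4,0,0.4],[0,0,0],0],[[-2.4,0,0.4],[0,0,0],0],[[-2.4,0,0.4],[0,0,0],0],[[-2.4,0,0.4],[0,0,0],0],[[-2.4,0,0.3],[0,0,0],0],[[-1.4,0,0],[0,0,0],0],[[0,0,0],[0,0,0],0]]'
python3 - <<'E'
from h import *
plan([.547,-.162,.08],down(.015)); print(pose()[2]["opening"])
ims=[]
for n in ("wrist","top"):
    c=imaging.camera(n);np.savez(f"pics/{n}5.npz",**c)
    f=c["frame"][:,:,::-1]; ims.append(f if n=="wrist" else cv2.resize(f[180:270,280:350],None,fx=3.2,fy=4.667,interpolation=2))
cv2.imwrite("pics/p5.png",np.hstack(ims))
E
```

```text
time_s: 7.22
eef_pos: [0.5409, -0.1469, 0.0678]
eef_rot: [0.505, -0.505, 0.494, -0.495]
wrist_force: [-0.2, 0.5, -1.9]
opening: 0.094
turn rotvec(tool now) [-0.     0.007  0.   ] | shift now axes cm [ 1.52 -1.22  0.58] | final axes [ 1.52 -1.22  0.59]
0.09390597655672663
```

View pics/p5.png

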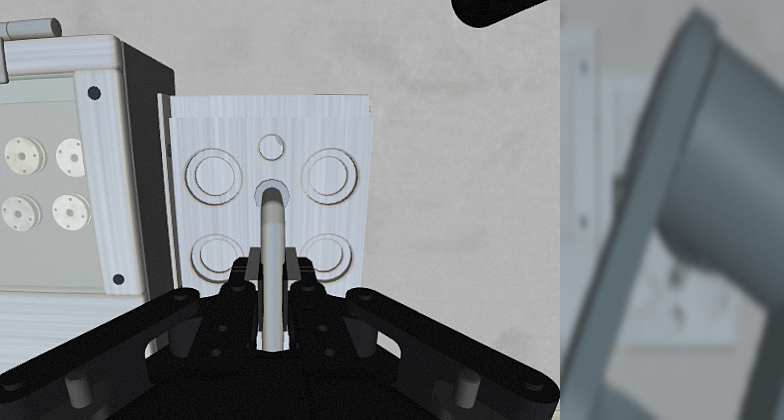

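```bash
cat >> h.py <<'E'
def pts(c,uv):
    uv=np.atleast_2d(uv); o=-c["R"].T@c["t"]; P=cast(c,uv,-1)-o
    d=np.array([np.median(c["depth"][int(v)-1:int(v)+2,int(u)-1:int(u)+2]) for u,v in uv])
    return o+P*(d/(P@c["R"][2]))[:,None]
E
python3 - <<'E'
from h import *
c=dict(np.load("pics/wrist5.npz"))
zp=pts(c,[(250,135),(300,135),(200,135),(350,135),(250,225),(300,225)]);print("plate",zp.round(4).tolist())
print("ledge",pts(c,[(220,105),(340,105)]).round(4).tolist(),"bar",pts(c,[(272,215),(272,250),(272,320)]).round(4).tolist())
z=np.median(zp[:,2])
g=cv2.cvtColor(c["frame"],cv2.COLOR_RGB2GRAY)
print("hole",cast(c,[(271.5,148)],z).round(4),"corners",cast(c,[(170,118),(373,119)],z).round(4).tolist())
print("ledge corners z.03",cast(c,[(172,95),(370,95)],.03).round(4).tolist())
cv2.imwrite("pics/w5c.png",cv2.resize(c["frame"][85:185,150:390,::-1],None,fx=3.3,fy=3.3,interpolation=2))
E
```

```text
plate [[0.6023, -0.1341, 0.0864], [0.6028, -0.1587, 0.0863], [0.6019, -0.1095, 0.0866], [0.6034, -0.1836, 0.0858], [0.5561, -0.1343, 0.0867], [0.5565, -0.1606, 0.0865]]
ledge [[0.6197, -0.1107, 0.0304], [0.6214, -0.1889, 0.0306]] bar [[0.5726, -0.1455, 0.1252], [0.5589, -0.1458, 0.1281], [0.5271, -0.1464, 0.1286]]
hole [[ 0.5962 -0.1448  0.0865]] corners [[0.6099, -0.0949, 0.0865], [0.6114, -0.1942, 0.0865]]
ledge corners z.03 [[0.6258, -0.0793, 0.03], [0.6283, -0.2084, 0.03]]
```

View pics/w5c.png

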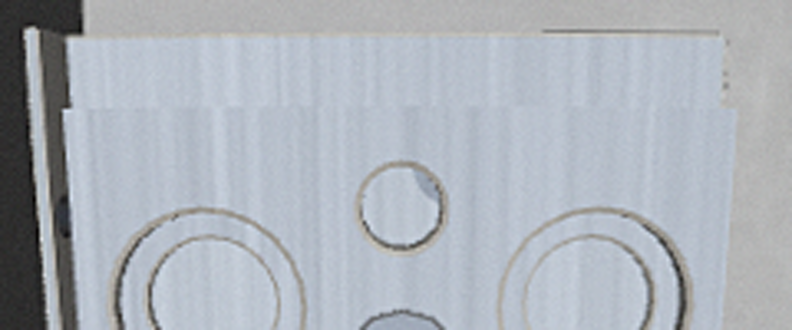

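```bash
python3 -m jog '[[[0.5,0,0.3],[0,0,0],0],[[0.5,0.5,0.3],[0,0,0],0],[[0,0.8,0],[0,0,0],0],[[0,0.4,0],[0,0,0],0],[[0,0,0],[0,0,0],0]]'
python3 - <<'E'
from h import *
print(pose()[0])
c=imaging.camera("wrist");np.savez("pics/wrist6.npz",**c)
zp=pts(c,[(250,135),(300,135),(200,135),(350,135),(250,225),(300,225)]);print("plate",zp.round(4).tolist())
cv2.imwrite("pics/w6c.png",cv2.resize(c["frame"][85:185,150:390,::-1],None,fx=3.3,fy=3.3,interpolation=2))
E
```

```text
time_s: 7.73
eef_pos: [0.5487, -0.1652, 0.0498]
eef_rot: [-0.504, 0.505, -0.494, 0.497]
wrist_force: [-0.6, 0.4, -2.5]
opening: 0.095
[ 0.54865217 -0.16517591  0.04984194]
plate [[0.6101, -0.1526, 0.0686], [0.6105, -0.1771, 0.0686], [0.6098, -0.128, 0.0689], [0.611, -0.202, 0.0682], [0.564, -0.1525, 0.0691], [0.5641, -0.1789, 0.0685]]
```

View pics/w6c.png

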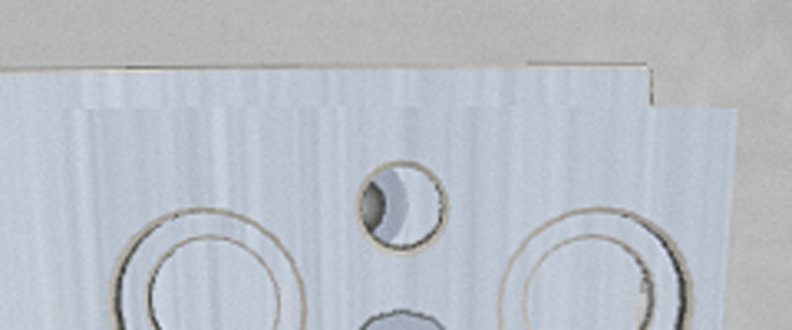

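Run:
```python
from h import *
c=dict(np.load("pics/wrist6.npz"))
p=lambda x,y:(150+x/3.3,85+y/3.3)
h=cast(c,[p(402,207)],.0685)[0]; e=cast(c,[p(385,203)],.045)[0]; k=cast(c,[p(651,65)],.03)[0]; pk=pts(c,[p(372,203)])[0]
print("hole",h.round(4),"pin right edge",e.round(4),"pinpoint depth",pk.round(4),"corner",k.round(4),"dock by corner",k+[-.085-.0009,.054-.0015,0])
```

```text
hole [ 0.604  -0.1634  0.0685] pin right edge [ 0.6032 -0.1605  0.045 ] pinpoint depth [ 0.6034 -0.1584  0.0482] corner [ 0.6281 -0.2085  0.03  ] dock by corner [ 0.54221961 -0.1560254   0.03      ]
```

```bash
python3 -m jog '[[[-0.5,0,-0.1],[0,0,0],0],[[-0.15,0,0],[0,0,0],0],[[0,0.1,0],[0,0,0],0],[[0,0.1,0],[0,0,0],0]]'
python3 - <<'E'
from h import *
print(pose()[0])
p=lambda x,y:(150+x/3.3,85+y/3.3)
c=dict(np.load("pics/wrist6.npz"));
for q,z in (([p(40,71.5),p(640,64.5)],.03),([p(90,108),p(730,108)],.0685)):
    v=cast(c,q,z);d=v[0]-v[1];print("yaw",np.arctan2(-d[0],d[1]).round(4))
c=imaging.camera("wrist");np.savez("pics/wrist7.npz",**c)
zp=pts(c,[(250,135),(300,135),(200,135),(350,135),(250,225),(300,225)]);print("plate",zp[:,2].round(4).tolist())
cv2.imwrite("pics/w7c.png",cv2.resize(c["frame"][85:185,150:390,::-1],None,fx=3.3,fy=3.3,interpolation=2))
E
```

```text
time_s: 8.12
eef_pos: [0.5468, -0.1585, 0.0474]
eef_rot: [-0.504, 0.504, -0.495, 0.497]
wrist_force: [-0.1, -0.0, -2.1]
opening: 0.094
[ 0.54678851 -0.15845149  0.04740806]
yaw 0.0241
yaw 0.0157
plate [0.0661, 0.0659, 0.0665, 0.0657, 0.0662, 0.0658]
```

View pics/w7c.png

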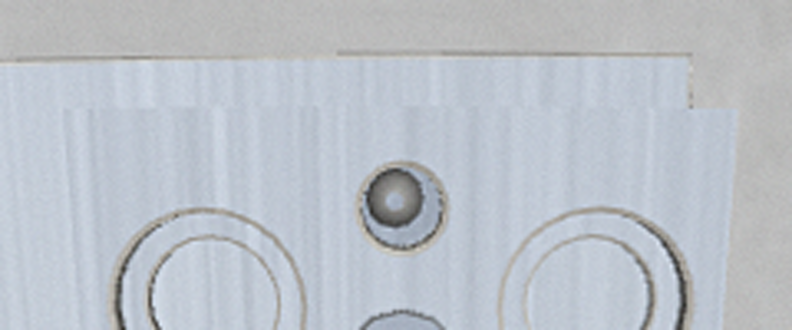

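```bash
cat >> h.py <<'E'
def pinhole(c,zt):
    g=cv2.cvtColor(c["frame"],cv2.COLOR_RGB2GRAY)[125:170,255:290]
    m=(cv2.GaussianBlur(g,(3,3),0)<110).astype(np.uint8)
    n,l,s,ct=cv2.connectedComponentsWithStats(m)
    print([(s[i][:5]+[255,125,0,0,0]).tolist() for i in range(1,n) if s[i][4]>15])
E
python3 - <<'E'
from h import *
p=lambda x,y:(150+x/3.3,85+y/3.3)
c=dict(np.load("pics/wrist7.npz"))
print("hole",cast(c,[p(402,207)],.066).round(4),"pin",cast(c,[p(396,198)],.043).round(4), p(402,207))
pinhole(c,.066)
g=cv2.cvtColor(c["frame"],cv2.COLOR_RGB2GRAY);print(g[132:164:2,257:288])
E
```

```text
hole [[ 0.6022 -0.1568  0.066 ]] pin [[ 0.6023 -0.1558  0.043 ]] (271.8181818181818, 147.72727272727275)
[[261, 136, 17, 18, 106]]
[[199 196 192 193 197 200 198 202 198 199 199 203 203 202 200 200 193 190
  190 195 197 197 197 198 196 200 201 194 194 197 196]
 [194 197 195 200 198 199 204 199 201 184 180 164 164 159 157 158 152 147
  152 168 190 202 201 198 197 197 198 197 193 194 195]
 [195 198 196 198 197 203 184 166 174 167 109  88  67  69  98 148 153 177
  169 159 157 154 154 179 202 200 202 196 194 197 199]
 [197 199 196 196 177 173 165  74  80  87 106 110 114 111 107 105  99  88
  129 179 176 170 163 156 157 186 204 198 193 193 196]
 [199 198 187 168 174 105  66  90 110 124 125 134 137 139 141 136 125 109
   93  85 126 172 163 169 163 156 163 190 197 196 199]
 [202 191 166 178 131  70  99 115 120 130 147 150 159 162 158 143 137 128
  117  92  94 176 162 166 160 139 155 168 199 200 202]
 [191 174 176 170  76  83 101 113 126 142 171 184 181 175 171 156 142 133
  118 102  84 122 171 169 169 173 167 162 167 204 202]
 [186 178 179 164  79  78  95 114 126 146 182 180 172 170 172 153 
[... 395 characters left out ...]
  180 172 174 165 164 167 171 141 108 174 176 201 203]
 [199 199 189 184  80 144 172 174 183 190 194 189 155 155 178 176 179 170
  170 174 172 169 171 180 149 130 176 177 191 202 202]
 [199 199 194 188 190 145 128 159 176 186 181 177 175 170 166 168 172 167
  168 171 180 181 117  81 150 180 183 200 198 198 199]
 [197 199 198 196 191 195 194 147 110  99 145 174 169 164 169 165 178 184
  167 128 128 121 149 184 182 191 198 197 194 198 202]
 [196 199 196 198 193 200 202 194 196 198 200 169 125 125 117  99 120 139
  152 197 187 183 184 197 199 198 200 195 192 197 204]
 [198 202 193 194 197 199 202 202 202 205 198 198 193 192 190 187 186 186
  183 190 196 198 196 202 196 198 198 198 191 197 203]]
```

```bash
python3 -m jog '[[[-0.05,0.2,0],[0,-0.008,0],0],[[0,0.3,0],[0,0,0],0],[[0,0.3,0],[0,0,0],0],[[0,0,0],[0,0,0],0]]'
python3 - <<'E'
from h import *
c=imaging.camera("wrist");zp=pts(c,[(250,135),(300,135),(200,135),(350,135),(250,225),(300,225)]);print("plate",zp.round(4).tolist())
print(pose()[0]);pinhole(c,0);np.savez("pics/wrist8.npz",**c)
plan([0.5468,-.1575,.025],down(.024))
E
```

```text
time_s: 8.5
eef_pos: [0.5472, -0.1577, 0.039]
eef_rot: [-0.506, 0.507, -0.492, 0.495]
wrist_force: [0.1, 0.2, -2.8]
opening: 0.096
plate [[0.6085, -0.1446, 0.0579], [0.6091, -0.1692, 0.0576], [0.6081, -0.1201, 0.0584], [0.6098, -0.194, 0.0575], [0.5624, -0.1449, 0.0584], [0.5628, -0.1713, 0.0578]]
[ 0.54727804 -0.15778834  0.0392445 ]
[[263, 137, 17, 19, 119]]
turn rotvec(tool now) [-0.003  0.002  0.004] | shift now axes cm [-0.04  1.42 -0.05] | final axes [-0.03  1.42 -0.05]
```

```bash
python3 -m jog '[[[0,0.4,0],[0,0,0],0],[[0,0.4,0],[0,0,0],0],[[0,0.3,0],[0,0,0],0],[[0,0,0],[0,0,0],0]]'
python3 - <<'E'
from h import *
c=imaging.camera("wrist");zp=pts(c,[(250,135),(300,135),(200,135),(350,135),(250,225),(300,225)]);print("plate",zp.round(4).tolist())
print(pose()[0],pose()[2]["wrist_force"],pose()[2]["torque"]);pinhole(c,0)
E
```

```text
time_s: 8.88
eef_pos: [0.5475, -0.158, 0.0272]
eef_rot: [-0.506, 0.507, -0.492, 0.495]
wrist_force: [-0.3, 0.5, -3.1]
opening: 0.093
plate [[0.6088, -0.1449, 0.0458], [0.6094, -0.1695, 0.0458], [0.6083, -0.1201, 0.0455], [0.6101, -0.1944, 0.0454], [0.5626, -0.1452, 0.0462], [0.5631, -0.1715, 0.0459]]
[ 0.54756369 -0.15801976  0.02740869] [-0.26929109 -0.07100468 -2.17797449] [-0.00721025 -0.00940502 -0.01905724]
[[262, 138, 19, 21, 160]]
```

Both pins have entered the holes: the underside is at about 0.038, 12 mm below the pin tips, and there is no extra force. I lower the rest of the way.

```bash
python3 -m jog '[[[0,0.3,0],[0,0,0],0],[[0,0.3,0],[0,0,0],0],[[0,0.2,0],[0,0,0],0],[[0,0.1,0],[0,0,0],0]]'
python3 - <<'E'
from h import *
c=imaging.camera("wrist");zp=pts(c,[(250,135),(300,135),(200,135),(350,135),(250,225),(300,225)]);print("plate",zp[:,2].round(4).tolist())
print(pose()[0],pose()[2]["wrist_force"],pose()[2]["torque"]);pinhole(c,0)
E
```

```text
time_s: 9.27
eef_pos: [0.5482, -0.1583, 0.0194]
eef_rot: [-0.506, 0.507, -0.491, 0.496]
wrist_force: [-8.5, 3.6, 18.8]
opening: 0.091
plate [0.0387, 0.0377, 0.0381, 0.0384, 0.0384, 0.0386]
[ 0.54814722 -0.15830071  0.01943008] [-5.04069595  2.07991318  7.4495778 ] [ 0.31692189  0.78549257 -0.01172833]
[[261, 140, 20, 21, 184]]
```

Run:
```python
from h import *
for n,t in (("w4",[.5092,-.409,.0066]),("w3",[.5083,-.4111,.0634])):
    c=dict(np.load(f"pics/{n}.npz"));v,u=np.mgrid[240:420:4,0:560:4];uv=np.c_[u.ravel(),v.ravel()]
    P=pts(c,uv)-t; k=(P[:,2]>.03)&(P[:,2]<.14)&(abs(P[:,1])<.15)&(P[:,0]<.03)
    for a,b in ((.03,.06),(.06,.08),(.08,.1),(.1,.12),(.12,.14)):
        j=k&(P[:,2]>a)&(P[:,2]<b); print(n,a,b,P[j][:,1].min().round(3) if j.any() else None,P[j][:,1].max().round(3) if j.any() else None)
```

```text
w4 0.03 0.06 -0.148 0.057
w4 0.06 0.08 -0.054 0.059
w4 0.08 0.1 -0.069 0.076
w4 0.1 0.12 -0.072 0.077
w4 0.12 0.14 -0.065 0.067
w3 0.03 0.06 -0.012 0.015
w3 0.06 0.08 -0.015 0.023
w3 0.08 0.1 -0.039 0.047
w3 0.1 0.12 -0.055 0.062
w3 0.12 0.14 -0.059 0.064
  return _methods._mean(a, axis=axis, dtype=dtype,
  ret = ret.dtype.type(ret / rcount)
```

```bash
python3 -m jog '[[[0,0,0],[0,0,0],3],[[0,0,0],[0,0,0],3],[[0,0,0],[0,0,0],3],[[0,0,0],[0,0,0],3],[[0,-0.5,0],[0,0,0],3],[[0,-1,0],[0,0,0],3],[[0,-1.5,0],[0,0,0],3],[[0,-2,0],[0,0,0],3],[[0,-2,0],[0,0,0],3],[[0,-2,0],[0,0,0],3],[[0,-2,0],[0,0,0],3],[[0,0,0],[0,0,0],3]]'
python3 - <<'E'
from h import *
c=imaging.camera("wrist");np.savez("pics/wrist9.npz",**c)
print(pose()[0]); P=pts(c,proj(c,[[.595,-.13,.038],[.595,-.185,.038],[.59,-.12,.038],[.53,-.13,.038],[.52,-.185,.038],[.54,-.157,.08]]));print(P.round(4).tolist())
E
```

```text
time_s: 10.32
eef_pos: [0.5483, -0.1582, 0.1391]
eef_rot: [0.506, -0.506, 0.491, -0.496]
wrist_force: [1.4, -0.7, 0.1]
opening: 0.351
[ 0.54766868 -0.15782186  0.13733695]
[[0.5945, -0.1293, 0.0303], [0.5945, -0.1858, 0.0307], [0.5894, -0.119, 0.0301], [0.5286, -0.1296, 0.0333], [0.5202, -0.1849, 0.0387], [0.54, -0.157, 0.0801]]
```

```bash
python3 -m jog '[[[0,0,0],[0,-0.12,0],3.5],[[0,0,0],[0,-0.12,0],3.5],[[0,0,0],[0,-0.12,0],3.5],[[0,0,0],[0,-0.12,0],3.5],[[0,0,0],[0,-0.12,0],3.5],[[0,0,0],[0,-0.12,0],3.5],[[0,0,0],[0,-0.12,0],3.5],[[0,0,0],[0,-0.12,0],3.5],[[0,0,0],[0,-0.12,0],3.5],[[0,0,0],[0,-0.12,0],3.5],[[0,0,0],[0,-0.12,0],3.5],[[0,0,0],[0,-0.12,0],3.5]]'
python3 - <<'E'
from h import *
c=dict(np.load("pics/wrist9.npz"));v,u=np.mgrid[40:400:3,100:450:3];P=pts(c,np.c_[u.ravel(),v.ravel()])
k=(abs(P[:,2]-.038)<.0035)&(P[:,1]<-.1)&(P[:,1]>-.215)&(P[:,0]>.46)&(P[:,0]<.63)
A=P[k];s=np.linalg.lstsq(np.c_[A[:,:2]-A[:,:2].mean(0),np.ones(k.sum())],A[:,2],rcond=None)[0];print("plate plane",s,k.sum(),A.min(0),A.max(0),cv2.minAreaRect(A[:,:2].astype(np.float32)*1000))
plan([.452,.004,.125],down(1.59)); print(pose()[2]["q"])
E
```

```text
time_s: 11.37
eef_pos: [0.5405, -0.1543, 0.1273]
eef_rot: [0.708, -0.706, 0.021, -0.014]
wrist_force: [0.1, 0.4, 0.7]
opening: 0.41
plate plane [ 0.00022826 -0.00076854  0.03819742] 1193 [ 0.47019818 -0.20871975  0.03454713] [ 0.61808791 -0.10632058  0.04147202] ((543.7843017578125, -157.70193481445312), (146.40496826171875, 100.3646011352539), 1.3565973043441772)
turn rotvec(tool now) [-0.002 -0.069 -0.009] | shift now axes cm [-9.62  0.36 15.37] | final axes [-8.54  0.23 16.  ]
[-0.48776076  0.23038627  1.69407178 -0.00238005  1.2265732  -0.43722584]
```

```bash
python3 -m jog '[[[-0.6,-0.3,1],[0,-0.07,0],3.5],[[-1.2,-0.2,2.2],[0,0,0],3.5],[[-1.2,0,2.2],[0,0,0],3.5],[[-1.2,0,2.2],[0,0,0],3.5],[[-1.2,0,2.2],[0,0,0],3.5],[[-1.2,0,2.2],[0,0,0],3.5],[[-1.2,0,2.2],[0,0,0],3.5],[[-0.6,0,1],[0,0,0],3.5],[[0,0,0],[0,0,0],3.5],[[0,0,0],[0,0,0],3.5]]'
python3 - <<'E'
from h import *
c=imaging.camera("wrist");np.savez("pics/wrist10.npz",**c)
plan([.452,.004,.125],down(1.594))
v,u=np.mgrid[0:420:2,0:560:2];P=pts(c,np.c_[u.ravel(),v.ravel()])
k=(P[:,2]>.12)&(P[:,2]<.146)&(abs(P[:,0]-.452)<.03)&(P[:,1]>-.06)&(P[:,1]<.08)
A=P[k];
for a in np.arange(-.06,.08,.01):
    j=(A[:,1]>a)&(A[:,1]<a+.01)&(A[:,2]>.134)
    if j.any(): print(a.round(3),A[j].mean(0).round(4),A[j,2].max().round(4),j.sum())
k=(P[:,2]>.1)&(P[:,2]<.145)&(abs(P[:,0]-.48)<.03)&(abs(P[:,1]-.13)<.03);print("knob", P[k&(P[:,2]>.12)].mean(0) if k.any() else None)
k=(P[:,2]>.08)&(P[:,2]<.115)&(abs(P[:,0]-.48)<.04)&(abs(P[:,1]-.06)<.02);print("lid", P[k].mean(0), np.median(P[k,2]))
E
```

```text
time_s: 12.2
eef_pos: [0.4423, 0.0021, 0.1247]
eef_rot: [0.71, -0.704, -0.002, 0.018]
wrist_force: [-0.3, -0.3, 0.3]
opening: 0.409
turn rotvec(tool now) [-0.008  0.005 -0.023] | shift now axes cm [ 0.97 -0.05  0.18] | final axes [ 0.97 -0.03  0.19]
-0.05 [ 0.4543 -0.0422  0.1373] 0.1393 11
-0.04 [ 0.4543 -0.0348  0.139 ] 0.1405 62
-0.03 [ 0.4541 -0.025   0.1394] 0.1407 61
-0.02 [ 0.4538 -0.015   0.1394] 0.1406 65
-0.01 [ 0.4538 -0.0049  0.1393] 0.1406 71
0.0 [0.4535 0.0049 0.1392] 0.1405 77
0.01 [0.4531 0.0151 0.1394] 0.1406 81
0.02 [0.4527 0.0251 0.1392] 0.1407 81
0.03 [0.4527 0.035  0.139 ] 0.1406 92
0.04 [0.4525 0.0449 0.139 ] 0.1405 94
0.05 [0.4525 0.0538 0.1373] 0.1404 67
knob [0.47592864 0.12385784 0.12815959]
lid [0.48136312 0.06122948 0.10124896] 0.10118552819354794
  return _methods._mean(a, axis=axis, dtype=dtype,
  ret = ret.dtype.type(ret / rcount)
```

```bash
python3 -m jog '[[[0.6,0,0.1],[-0.008,0.005,-0.02],3.5],[[0.45,0,0.1],[0,0,0],3.5],[[0,0,0],[0,0,0],3.5],[[0,0,0],[0,0,0],3.5]]'
python3 -c "
from h import *
plan([.4535,.004,.075],down(1.594))"
```

```text
time_s: 12.58
eef_pos: [0.4564, 0.0011, 0.1246]
eef_rot: [-0.706, 0.708, 0.007, -0.007]
wrist_force: [-0.1, 0.5, -0.2]
opening: 0.412
turn rotvec(tool now) [ 0.002 -0.004  0.   ] | shift now axes cm [-0.29  4.96  0.3 ] | final axes [-0.28  4.96  0.3 ]
```

```bash
python3 -m jog '[[[-0.2,1,0.2],[0,0,0],3.5],[[-0.05,1.5,0],[0,0,0],3.5],[[0,1.3,0],[0,0,0],3.5],[[0,0.7,0],[0,0,0],3.5],[[0,0.3,0],[0,0,0],3.5]]'
python3 -c "
from h import *
plan([.4535,.004,.075],down(1.594))"
```

```text
time_s: 13.0
eef_pos: [0.4553, 0.0016, 0.0738]
eef_rot: [-0.706, 0.708, 0.007, -0.005]
wrist_force: [0.2, 0.1, 0.3]
opening: 0.409
turn rotvec(tool now) [ 0.003 -0.006  0.003] | shift now axes cm [-0.17 -0.12  0.24] | final axes [-0.17 -0.12  0.24]
```

```bash
python3 -m jog '[[[-0.15,-0.1,0],[0,0,0],0],[[0,0,0],[0,0,0],0],[[0,0,0],[0,0,0],0],[[0,0,0],[0,0,0],0],[[0,0,0],[0,0,0],0],[[0,0,0],[0,0,0],0]]'
python3 -c "
from h import *
plan([.4535,.004,.075],down(1.594));print(pose()[2]['wrist_force'])"
```

```text
time_s: 13.5
eef_pos: [0.4536, 0.0017, 0.0739]
eef_rot: [-0.706, 0.708, 0.007, -0.005]
wrist_force: [2.7, 0.2, -6.5]
opening: 0.098
turn rotvec(tool now) [ 0.002 -0.006  0.002] | shift now axes cm [-0.   -0.11  0.23] | final axes [-0.   -0.11  0.23]
[ 2.67594335  0.1915322  -6.54925325]
```

```bash
python3 -m jog '[[[0,-0.2,0],[0,0,0],0],[[0,-0.3,0],[0,0,0],0],[[0,-0.3,0],[0,0,0],0],[[0,-0.3,0],[0,0,0],0]]'
```

```text
time_s: 13.83
eef_pos: [0.4545, 0.0018, 0.0777]
eef_rot: [-0.706, 0.708, 0.008, -0.003]
wrist_force: [22.5, -3.0, -44.4]
opening: 0.094
```

The TCP rose 3.8 mm and then met 44 N, against about 4 N for a free lid, so the latch has caught. I check the bar height by depth and then lower.

```bash
cat >> h.py <<'E'
def bar(c):
    v,u=np.mgrid[0:420:2,0:560:2];P=pts(c,np.c_[u.ravel(),v.ravel()])
    k=(P[:,2]>.132)&(P[:,2]<.16)&(abs(P[:,0]-.453)<.012)&(P[:,1]>.018)&(P[:,1]<.045)
    print("bar top",np.percentile(P[k,2],90).round(4),P[k].mean(0).round(4))
E
python3 - <<'E'
from h import *
import warnings;warnings.simplefilter("ignore")
bar(dict(np.load("pics/wrist10.npz")));c=imaging.camera("wrist");np.savez("pics/wrist11.npz",**c);bar(c);print(pose()[0],pose()[2]["wrist_force"])
E
python3 -m jog '[[[0,0.3,0],[0,0,0],0],[[0,0.2,0],[0,0,0],0],[[0,0.1,0],[0,0,0],0],[[0,0,0],[0,0,0],3.5],[[0,0,0],[0,0,0],3.5],[[0,0,0],[0,0,0],3.5],[[0,0,0],[0,0,0],3.5],[[0,0,0],[0,0,0],3.5]]'
```

```text
bar top 0.1403 [0.4527 0.0319 0.1391]
bar top 0.1441 [0.4536 0.032  0.1431]
[0.45449109 0.00182696 0.07766042] [ 20.5238298   -2.51516576 -43.09585834]
time_s: 14.55
eef_pos: [0.4548, 0.0013, 0.0761]
eef_rot: [-0.706, 0.708, 0.008, -0.003]
wrist_force: [-0.0, -0.4, 0.5]
opening: 0.414
```

```bash
python3 -m jog '[[[0,-1.5,0],[0,0,0],3.5],[[0,-2,0],[0,0,0],3.5],[[0,-2,0],[0,0,0],6],[[0.5,-1,1.5],[0,0,0],6],[[0.5,0,2.2],[0,0,0],6],[[0.5,0,2.2],[0,0,0],6],[[0.4,0,2.2],[0,0,0],6],[[0.3,0,1.6],[0,0,0],6],[[0,0,0.5],[0,0,0],6],[[0,0,0],[0,0,0],6],[[0,0,0],[0,0,0],6]]'
python3 - <<'E'
from h import *
c=imaging.camera("wrist");np.savez("pics/wrist12.npz",**c)
plan([.477,.130,.066],down(1.59)); print(proj(c,[[.477,.13,.129]]))
v,u=np.mgrid[0:420:2,0:560:2];P=pts(c,np.c_[u.ravel(),v.ravel()])
k=(P[:,2]>.122)&(P[:,2]<.136)&(abs(P[:,0]-.477)<.035)&(abs(P[:,1]-.13)<.035);A=P[k]
print(k.sum(),cv2.minEnclosingCircle(A[:,:2].astype(np.float32)*1000),A.mean(0),np.percentile(A,[2,98],axis=0).round(4).tolist())
E
```

```text
time_s: 15.47
eef_pos: [0.4752, 0.107, 0.144]
eef_rot: [-0.706, 0.708, 0.007, -0.003]
wrist_force: [-0.2, -0.6, 0.1]
opening: 0.7
turn rotvec(tool now) [ 0.003 -0.006  0.006] | shift now axes cm [0.18 7.79 2.35] | final axes [0.24 7.79 2.33]
[[275.28600344 197.15926127]]
468 ((476.2250671386719, 131.49107360839844), 16.0687198638916) [0.47650678 0.13267882 0.12909303] [[0.4625, 0.1189, 0.125], [0.4899, 0.146, 0.1306]]
  return _methods._mean(a, axis=axis, dtype=dtype,
  ret = ret.dtype.type(ret / rcount)
```

```bash
python3 -m jog '[[[0.05,0,1.2],[0,0,0],6],[[0,0,1],[0,0,0],6],[[0,1,0],[0,0,0],6],[[0,1.5,0],[0,0,0],6],[[0,1.5,0],[0,0,0],6],[[0,1,0],[0,0,0],6],[[0,0.3,0],[0,0,0],6]]'
python3 -c "
from h import *
plan([.4763,.132,.066],down(1.59))"
```

```text
time_s: 16.1
eef_pos: [0.4764, 0.1284, 0.0878]
eef_rot: [-0.706, 0.708, 0.006, -0.0]
wrist_force: [-0.5, -0.1, -1.0]
opening: 0.7
turn rotvec(tool now) [ 0.003 -0.01   0.008] | shift now axes cm [-0.02  2.18  0.37] | final axes [-0.    2.18  0.36]
```

```bash
python3 -m jog '[[[0,0.8,0.3],[0,0,0],6],[[0,0.8,0],[0,0,0],6],[[0,0.5,0],[0,0,0],6],[[0,0,0],[0,0,0],2],[[0,0,0],[0,0,0],0],[[0,0,0],[0,0,0],0],[[0,0,0],[0,0,0],0],[[0,0,0],[0,0,0],0],[[0,0,0],[0,0,0],0]]'
python3 -c "
from h import *
plan([.4763,.132,.066],down(1.59));print(pose()[2]['q'])"
```

```text
time_s: 16.85
eef_pos: [0.4766, 0.1315, 0.0656]
eef_rot: [-0.706, 0.708, 0.006, -0.001]
wrist_force: [0.1, 0.3, -0.7]
opening: 0.331
turn rotvec(tool now) [ 0.004 -0.01   0.007] | shift now axes cm [-0.03 -0.04  0.05] | final axes [-0.03 -0.04  0.05]
[ 0.03133184  0.16253253  1.91854068 -0.00429144  1.05372438  0.02427288]
```

The jaws stopped at 28 mm, so the knob is gripped. Next is a clockwise quarter turn, which is positive about the tool's y axis because that points down.

```bash
python3 -m jog '[[[0,0,0],[0,0.12,0],0],[[0,0,0],[0,0.12,0],0],[[0,0,0],[0,0.12,0],0],[[0,0,0],[0,0.12,0],0],[[0,0,0],[0,0.12,0],0],[[0,0,0],[0,0.12,0],0],[[0,0,0],[0,0.12,0],0],[[0,0,0],[0,0.12,0],0],[[0,0,0],[0,0.12,0],0],[[0,0,0],[0,0.12,0],0],[[0,0,0],[0,0.12,0],0],[[0,0,0],[0,0.12,0],0]]'
python3 -c "
from h import *
plan([.4766,.1315,.066],down(1.60-1.42));print(pose()[2]['q'],pose()[2]['wrist_force'])"
```

```text
time_s: 17.85
eef_pos: [0.477, 0.1313, 0.0656]
eef_rot: [0.522, -0.52, 0.476, -0.481]
wrist_force: [0.4, 0.2, -2.1]
opening: 0.329
turn rotvec(tool now) [-0.007 -0.095  0.004] | shift now axes cm [-0.03 -0.04 -0.04] | final axes [-0.03 -0.04 -0.04]
[ 0.03077641  0.16257344  1.91851071 -0.00417157  1.05290444  1.5191158 ] [ 0.40836748  0.17264634 -2.09739878]
```

```bash
python3 -m jog '[[[0,0,0],[0,0,0],6],[[0,0,0],[0,0,0],6],[[0,0,0],[0,0,0],6],[[0,0,0],[0,0,0],6],[[0,-1.5,0],[0,0,0],6],[[0,-2,0],[0,0,0],6],[[0,-2,0],[0,0,0],6],[[0,-1,0],[0,0,0],6],[[0,0,0],[0,-0.12,0],3.5],[[0,0,0],[0,-0.12,0],3.5],[[0,0,0],[0,-0.12,0],3.5],[[0,0,0],[0,-0.12,0],3.5]]'
python3 -m jog '[[[0,0,0],[0,-0.12,0],3.5],[[0,0,0],[0,-0.12,0],3.5],[[0,0,0],[0,-0.12,0],3.5],[[0,0,0],[0,-0.12,0],3.5],[[0,0,0],[0,-0.12,0],3.5],[[0,0,0],[0,-0.12,0],3.5],[[0,0,0],[0,-0.12,0],3.5],[[0,0,0],[0,-0.1,0],3.5],[[0,0,0],[0,0,0],3.5]]'
python3 -c "
from h import *
plan([.4535,.004,.125],down(1.594));print(pose()[2]['q'])"
```

```text
time_s: 18.85
eef_pos: [0.4777, 0.1314, 0.1352]
eef_rot: [0.626, -0.624, 0.327, -0.335]
wrist_force: [-0.4, -0.2, -0.1]
opening: 0.409
time_s: 19.6
eef_pos: [0.4778, 0.1314, 0.1344]
eef_rot: [-0.706, 0.708, 0.009, -0.0]
wrist_force: [-0.8, 0.1, -1.1]
opening: 0.407
turn rotvec(tool now) [ 0.004 -0.01   0.012] | shift now axes cm [ -2.61   0.96 -12.7 ] | final axes [ -2.72   0.94 -12.68]
[ 0.03108584  0.06008907  1.8725879  -0.00406938  1.19655017  0.01898186]
```

```bash
python3 -m jog '[[[-0.3,0,-1],[0,0,0],3.5],[[-0.5,0,-2.2],[0,0,0],3.5],[[-0.5,0,-2.2],[0,0,0],3.5],[[-0.5,0,-2.2],[0,0,0],3.5],[[-0.4,0,-2.2],[0,0,0],3.5],[[-0.3,0,-1.6],[0,0,0],3.5],[[0,0,-0.4],[0,0,0],3.5],[[0,0,0],[0,0,0],3.5],[[0,0,0],[0,0,0],3.5]]'
python3 -c "
from h import *
plan([.4535,.004,.075],down(1.594))"
```

```text
time_s: 20.35
eef_pos: [0.453, 0.0096, 0.134]
eef_rot: [-0.706, 0.708, 0.004, 0.006]
wrist_force: [0.4, -0.2, -0.2]
opening: 0.41
turn rotvec(tool now) [ 0.003 -0.027  0.014] | shift now axes cm [-0.04  5.9  -0.54] | final axes [ 0.03  5.9  -0.56]
```

```bash
python3 -m jog '[[[0,1,-0.4],[0,-0.025,0.01],3.5],[[0,1.5,-0.1],[0,0,0],3.5],[[0,1.5,0],[0,0,0],3.5],[[0,1.2,0],[0,0,0],3.5],[[0,0.4,0],[0,0,0],3.5],[[0,0,0],[0,0,0],3.5]]'
python3 -c "
from h import *
plan([.4535,.004,.075],down(1.594))"
```

```text
time_s: 20.85
eef_pos: [0.4561, 0.0092, 0.0771]
eef_rot: [-0.706, 0.708, 0.011, -0.005]
wrist_force: [-0.2, -0.3, -0.6]
opening: 0.409
turn rotvec(tool now) [ 0.002 -0.     0.008] | shift now axes cm [-0.27  0.21 -0.52] | final axes [-0.27  0.21 -0.52]
```

```bash
python3 -m jog '[[[-0.25,0.25,-0.3],[0,0,0],3.5],[[0,0,0],[0,0,0],0],[[0,0,0],[0,0,0],0],[[0,0,0],[0,0,0],0],[[0,0,0],[0,0,0],0],[[0,0,0],[0,0,0],0],[[0,0,0],[0,0,0],0],[[0,0,0],[0,0,0],0],[[0,-0.3,0],[0,0,0],0],[[0,-0.3,0],[0,0,0],0],[[0,-0.3,0],[0,0,0],0]]'
python3 -c "
from h import *
print(pose()[2]['q'])"
```

```text
time_s: 21.77
eef_pos: [0.4563, 0.0073, 0.0851]
eef_rot: [-0.706, 0.708, 0.013, -0.003]
wrist_force: [5.8, -0.2, -7.3]
opening: 0.099
[-0.2466891   0.04003666  2.00696292  0.00230921  1.0801658  -0.2707631 ]
```

The latch is free now: the bar is up about 11 mm with only about 7 N. I follow the arc.

```bash
python3 -m jog '[[[0.3,-0.8,0],[0,0,0],0],[[0.35,-0.8,0],[0,0,0],0],[[0.4,-0.8,0],[0,0,0],0],[[0.45,-0.8,0],[0,0,0],0]]'
python3 -c "
from h import *
p,R,o=pose();a=.209+np.arange(0,.7,.05);print(p,o['wrist_force'])
print(np.c_[np.arange(0,.7,.05),.4537+.193-.197*np.cos(a),.0739+.197*np.sin(a)-.041].round(4).tolist())"
```

```text
time_s: 22.1
eef_pos: [0.467, 0.0076, 0.1172]
eef_rot: [-0.707, 0.708, 0.01, -0.007]
wrist_force: [-2.9, -1.2, -6.4]
opening: 0.1
[0.46698491 0.00761811 0.11718233] [-2.90888738 -1.22031415 -6.38595478]
[[0.0, 0.454, 0.0738], [0.05, 0.4563, 0.0834], [0.1, 0.459, 0.0928], [0.15, 0.4623, 0.1021], [0.2, 0.4659, 0.1112], [0.25, 0.4701, 0.1202], [0.3, 0.4747, 0.1289], [0.35, 0.4797, 0.1374], [0.4, 0.4851, 0.1456], [0.45, 0.491, 0.1535], [0.5, 0.4972, 0.1612], [0.55, 0.5038, 0.1685], [0.6, 0.5107, 0.1754], [0.65, 0.518, 0.1821]]
```

```bash
python3 -m jog '[[[0.4,-0.75,0],[0,0,0],0],[[0.45,-0.75,0],[0,0,0],0],[[0.5,-0.75,0],[0,0,0],0],[[0.55,-0.75,0],[0,0,0],0]]'
python3 -m jog '[[[0.55,-0.7,0],[0,0,0],0],[[0.6,-0.7,0],[0,0,0],0],[[0.6,-0.65,0],[0,0,0],0]]'
```

```text
time_s: 22.43
eef_pos: [0.485, 0.008, 0.15]
eef_rot: [-0.706, 0.708, 0.007, -0.009]
wrist_force: [-2.8, -2.3, -6.4]
opening: 0.09
time_s: 22.68
eef_pos: [0.5033, 0.0084, 0.1731]
eef_rot: [-0.706, 0.708, 0.007, -0.01]
wrist_force: [-3.8, -1.3, -3.8]
opening: 0.093
```

```bash
python3 -m jog '[[[0.4,-0.35,0],[0,0,0],0],[[0,0,0],[0,0,0],0],[[0,0,0],[0,0,0],0],[[0,0,0],[0,0,0],0],[[0,0,0],[0,0,0],0]]'
python3 - <<'E'
from h import *
import warnings;warnings.simplefilter("ignore")
c=imaging.camera("wrist");np.savez("pics/wrist13.npz",**c)
v,u=np.mgrid[0:420:3,0:560:3];P=pts(c,np.c_[u.ravel(),v.ravel()])
k=(P[:,1]>.06)&(P[:,1]<.09)&(P[:,0]>.48)&(P[:,0]<.63)&(P[:,2]>.1)
A=P[k];print(k.sum(),A.min(0),A.max(0)); s=np.polyfit(A[:,0],A[:,2],1);
for _ in range(5): r=abs(np.polyval(s,A[:,0])-A[:,2]);B=A[r<max(.004,np.median(r)*1.5)];s=np.polyfit(B[:,0],B[:,2],1)
print("lid angle",-np.arctan(s[0]),len(B))
c=imaging.camera("top");np.savez("pics/top14.npz",**c)
Q=pts(c,proj(c,[[.5,-.19,.038],[.48,-.19,.038],[.56,-.18,.038],[.543,-.157,.08],[.61,-.12,.038],[.61,-.2,.038]]));print("carrier",Q.round(4).tolist())
for t in ([365,169],[132,254],[157,262]):
    a=dict(np.load("pics/top0.npz"))["frame"][t[1]-10:t[1]+11,t[0]-12:t[0]+13].astype(int);b=c["frame"][t[1]-10:t[1]+11,t[0]-12:t[0]+13].astype(int);print("diff",abs(a-b).mean().round(1))
o=pose()[2];print(o["time_s"],o["eef_pos"],o["wrist_force"],abs(o["dq"]).max(),o["opening"])
E
```

```text
time_s: 23.1
eef_pos: [0.5101, 0.0086, 0.1799]
eef_rot: [-0.706, 0.708, 0.008, -0.009]
wrist_force: [-4.0, -1.5, -2.0]
opening: 0.095
1424 [0.48004178 0.06000287 0.11055582] [0.62997867 0.08998261 0.35789977]
lid angle 0.6184904839758728 1380
carrier [[0.5, -0.1913, 0.0298], [0.48, -0.1902, 0.0369], [0.5601, -0.1802, 0.0364], [0.5432, -0.1576, 0.0757], [0.6102, -0.1202, 0.0361], [0.6101, -0.2001, 0.0374]]
diff 3.5
diff 3.4
diff 5.1
23.2 [0.50999692 0.00857472 0.17979073] [-3.99823964 -1.6637861  -2.99430636] 0.0025351582986616267 0.0927229497075315
```

```bash
python3 -c "
from bench import ctrl
print(ctrl.hand_in())"
```

```text
the job is handed in; nothing more can be done
None
```

The job is done and handed in at about 23 s; no verdict was reported.

- **Carrier:** I lowered it over both pins and let go. The depth check after release showed the plate level, with its top at z = 0.038, which is flush on the ledge. A last look from the top camera agreed to about 2 mm.
- **Latch:** I tugged the lid before touching the knob. The bar rose 3.8 mm (about 0.02 rad) and then stopped hard at about 44 N, so the latch had caught. I turned the knob 1.5 rad clockwise, and on the second try the lid rose with about 7 N.
- **Lid:** I raised it by the handle. A depth fit gave 0.618 rad (35°). The arm was still, with the bar in the grip and 3 to 5 N at the wrist.
- **Other things:** The cylinder, jar and loose valve disc looked unmoved in the top view, with small image differences of 3 to 5 grey levels.

**What disagreed:**
- **Finger ends:** They stood about 41 mm behind the reported TCP. My first grasp of the carrier therefore closed on air above its bar. I measured the offset in the wrist depth image and used it for every grasp after that.
- **Opening reading:** On the 10 mm bars it was about 0.09, which is 8 mm.
- **Pictures:** I viewed 12 rather than the planned 8, so the checks after the last carrier alignment were numeric only.

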